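# Hold a corner bracket against the rail stop for bolting

### The job

Pull the drawer of the parts cabinet out to its stop, take out the corner bracket and stand it on the aluminium rail, in line with the rail, with the outer face of its upright leg flat against the steel stop plate. Press it along the rail against the stop with a steady force of about 10 N, and finish while still holding and pressing it like that so that I can bolt it down. Leave the drawer open with the other part in it, and do not disturb the rest of the bench.

Things in the scene. Friction and masses are not known exactly. Their poses are not given: they have to be found in the camera images.
- cab: Grey parts cabinet, 210 deep (x) x 290 wide (y) x 80 high, one drawer, fixed on the bench left or right of the robot's centre line. Origin: on the bench under the middle of the casing's front (drawer shut, the front panel stands before it). x points from the front into the cabinet, roughly away from the robot; z up. The drawer comes out along -x.
- drawer (a joint): How far the drawer is out, in m: 0 shut, 0.17 at its stop (starts up to 0.02). About 2 N of friction; stays where it is left. Heights above the bench: front panel (12 thick) 66, side walls 43, divider 36.
- handle (a point): Middle of the round bar handle on the drawer front; moves with it. Bar 10 thick, runs 100 along the cabinet's y, centre 45 out from the front panel and 45 above the bench (35 below the cabinet's top); free above and below: pinch or hook it from above.
- drawer_floor (a point): Point on the drawer's floor (13 above the bench), mid-width, 70 behind the inner face of the front panel; moves with the drawer. A divider 67 to its left (cabinet +y) parts off a narrow compartment with another part; the bracket stands in the wide one, its centre 5 to 50 right of this point and within 40 of it along the drawer.
- bracket: Aluminium corner bracket 50 (x) x 40 (y) x 50 high, 0.12 kg. Origin: centre of underside. 6 thick foot along x; upright leg, 6 thick, at its +x end (outer face x = +25); 5 thick triangular webs at both sides. Grip across the webs (40 mm), best at x = +6, 25 above the underside. Stands on its foot in the drawer, leg towards the cabinet's back, turned up to 0.4 rad.
- bracket_grip (a point): Best grip point of the bracket, between its webs (bracket frame x = +6, y = 0, z = 25), so 19 behind the outer face of the upright leg; moves with the bracket.
- jig: Rail with stop, fixed on the bench on the other side from the cabinet: aluminium profile 40 wide, 40 high, along x (roughly away from the robot, turned up to 0.2 rad) from x = -270 to +30. A dark fixed block (50 wide, top 82 above bench, x = -35 to -5) carries the stop plate on a rubber buffer. Origin: on the bench, on the rail's centre line.
- stop: Steel plate across the rail, 8 thick, 50 wide, top 83 above the bench. Origin: on its face turned to the robot, at the rail's top (z = 40), on the rail's centre line; x points along the rail into the plate (the pressing direction), z up. It gives along x on its rubber buffer: 2 N per mm, so 5 mm at 10 N, hard end after 12 mm.
- plate: Flat aluminium joining plate 70 x 40 x 6, in the drawer's narrow left compartment; stays in the drawer. Origin: centre of underside.
- meter: Handheld multimeter 150 x 75 x 37 lying at the near right of the bench. Leave alone. Origin: centre of underside.
- jar: Clear jar, 56 diameter, 70 high, standing to the right of the far end of the rail. Leave alone. Origin: centre of underside.
- offcut: Short piece of profile 140 x 40 x 40 at the near left of the bench. Leave alone. Origin: centre of underside.
- driver: Screwdriver, 160 long, lying at the right of the bench. Leave alone.
- mug: White mug at the far left, 90 high. Leave alone. Origin: centre of underside.
- bottle: White plastic bottle, 60 diameter, 160 high, at the far right. Leave alone. Origin: centre of underside.
- collar: Steel shaft collar, 56 diameter, 16 high, lying in the middle, in front of the robot. Leave alone. Origin: centre of underside.

How it is judged:
By the outcome, as a careful person would: the job done as asked, in the order asked, and still so for the second after the job is handed in, while the arm keeps its last pose, push and grip.
It also fails if it takes over 64 s, if anything falls off the work surface, if the arm or the gripper's body presses on something with over 40 N, if the wrist force passes 120 N, or if a joint passes its speed limit or range.

### The arm

A 6-joint arm with a two-finger parallel gripper is mounted at the origin on the work surface. World frame = base frame: x ahead of the robot, y to its left, z up, the work surface at z = 0. Lengths are in m, angles in degrees, forces in N, time in s.
With the tool pointing down it reaches from about 0.3 to 0.75 m from the base axis. Payload 8.5 kg.
Tool frame: the origin (TCP) lies between the finger pads; the fingertips stand 19 mm ahead of it and the grasp point (between the pads) is the TCP; z points along the fingers, y is the direction in which the jaws open and shut (so a half turn about z gives the same grasp; the last joint's range is limited). The gripper opens to 88 mm and grips with 3 to 60 N. Pads are 18 mm wide; open, the fingers measure 123 mm over their backs; the gripper's body (75 mm by 187 mm) begins 45 mm behind the grasp point.
Start: joints at [52.58, 21.807, 74.336, -0, 83.858, -12.336], TCP at [0.233, 0.498, 0.223] pointing down, gripper open.
Joint ranges: [-178.18, 178.18], [-50.72, 133.34], [12.68, 142.11], [-81.47, 261.47], [9.98, 163.14], [-165.26, 165.26]. Speed limits (degrees/s): [136.94, 136.94, 180, 180, 180, 180].

### API

Orientations are given as a 3x3 rotation matrix whose columns are the frame's x, y, z axes.
In Python, from cell import ctrl gives the robot as it stands.
- The arm moves only by the shell command python3 -m inch 'ROWS' [FORCE]. ROWS is text: rows parted by semicolons, each of 7 numbers parted by spaces: the turn, a rotation vector about the tool's x, y, z in degrees, then the shift along the tool's x, y, z in m, then the opening, from -1 (shut) to 1 (fully open), so that 0 is half open. A call has 1 to 12 rows; each row shifts and turns the commanded pose from where the row before left it, along the tool's axes as they then stand; what a row does not reach is not made up. A row lasts 1/8 s, in which the tool goes at most 62.5 mm and 10.7 degrees, less where a joint would pass 70% of its speed; a pose out of reach is approached as far as the arm can. A call is refused whole if a number of a shift passes 0.0625 or a number of a turn 10.7, either way. A call with a gripper value outside its range is refused whole. The fingers move at their own pace and stop on an object; FORCE is the grip in N (left out, the last holds). Time passes only in rows, so rows that do not move let the fingers close. It gives the time, the measured TCP pose, the force and the opening at its end, in the units of the state.
- ctrl.read_state(): the state, without advancing time (a new reading comes with each control period).
- ctrl.capture(name): name is "side" or "top" or "wrist"; returns (picture, depth): 384x512x3 uint8, blue, green, red; 384x512 float32, m along the optical axis (not along the pixel's ray), 0 where there is no reading.
- ctrl.get_calibration(name): a dict with "fx", "fy", "cx", "cy" (pixels), "position" and "rotation" of the camera in the world. Camera axes: x right, y down, z forward; pixel columns grow to the right and rows downward; lengths in m; the calibration is good to about 2 mm. A picture is of the moment at which its call begins: read the wrist's pose just before it. get_calibration takes no time and is no camera call; for the wrist camera it gives the pose at the moment of the call.
- ctrl.finish_job(): hands the job in, once; it reports no verdict.
The state is a dict: "time": time; "q": joint angles; "qvel": joint speeds; "joint_torque": joint torques, N m; "tool_pos": TCP position; "eef_rot": TCP orientation; "wrist_force": force on the tool from outside, world axes, zero at the start; "wrist_torque": the same for the moment, N m; "finger_gap": opening from 0.0 (shut) to 1.0 (fully open).
Only numpy, scipy, OpenCV 4.12 (cv2) and the standard library are available. Lean on these libraries where they do the work, as an engineer would, in place of code of your own. Each camera call takes 0.05 s, during which the arm holds its last target. There are 200 camera calls.

## Working session

There is one attempt and no reset: what is moved stays moved. The work goes in short steps, Python scripts to look and compute and a shell command to move; the robot and the scene stay as the last step left them, time stands still between calls to the robot, and variables do not carry over. Pictures are saved under pics/ and viewed, about 8 in all and at most 12, crops included, and the job is handed in when it is done.

```bash
ls; mkdir -p pics; python3 - <<'E'
from cell import ctrl
import cv2,numpy as np
s=ctrl.read_state();print(s)
for n in("top","side"):
    im,d=ctrl.capture(n);cv2.imwrite(f"pics/{n}0.png",im);np.save(f"pics/{n}0.npy",d);print(n,ctrl.get_calibration(n))
a=cv2.imread("pics/top0.png")
cv2.imwrite("pics/top0b.png",cv2.resize(a,(800,600)))
E
```

```text
pics
{'time': 0.0, 'q': array([ 5.25808895e+01,  2.18420481e+01,  7.43855707e+01, -1.07605458e-03,
        8.38597367e+01, -1.23364471e+01]), 'qvel': array([ 0.04946508,  0.06042977, -0.05689557, -0.03897577,  0.00839262,
       -0.07206562]), 'joint_torque': array([ 6.72887127e-04, -4.37918580e+01, -2.24557167e+01,  7.13254837e-02,
        3.52230447e-02,  3.18107269e-06]), 'tool_pos': array([0.23297424, 0.49786977, 0.22232308]), 'eef_rot': array([[-9.05697830e-01,  4.23922882e-01, -9.11603955e-04],
       [ 4.23923751e-01,  9.05697057e-01, -1.22223487e-03],
       [ 3.07503691e-04, -1.49342604e-03, -9.99998838e-01]]), 'wrist_force': array([ 0.09519258, -0.16600719,  0.15712782]), 'wrist_torque': array([-0.01822144,  0.0020123 , -0.05263494]), 'finger_gap': 1.0020400586294202}
top {'fx': 404.5782426510096, 'fy': 404.5782426510096, 'cx': 250.67253923302272, 'cy': 186.73570250434105, 'position': array([ 0.345057  , -0.01246147,  1.51091318]), 'rotation': array([[ 0.0241754 , -0.99053044,  0.13514808],
       [-0.99962729, -0.02223663,  0.01583697],
       [-0.01268177, -0.13548057, -0.99069884]])}
side {'fx': 490.5384812379913, 'fy': 490.5384812379913, 'cx': 256.5327960224085, 'cy': 187.6347806806178, 'position': array([-0.25623903, -1.29633585,  1.00723548]), 'rotation': array([[ 0.85045851, -0.26335912,  0.45537051],
       [-0.52595804, -0.44118521,  0.72713393],
       [ 0.00940538, -0.85790302, -0.51372556]])}
```

View pics/top0b.png

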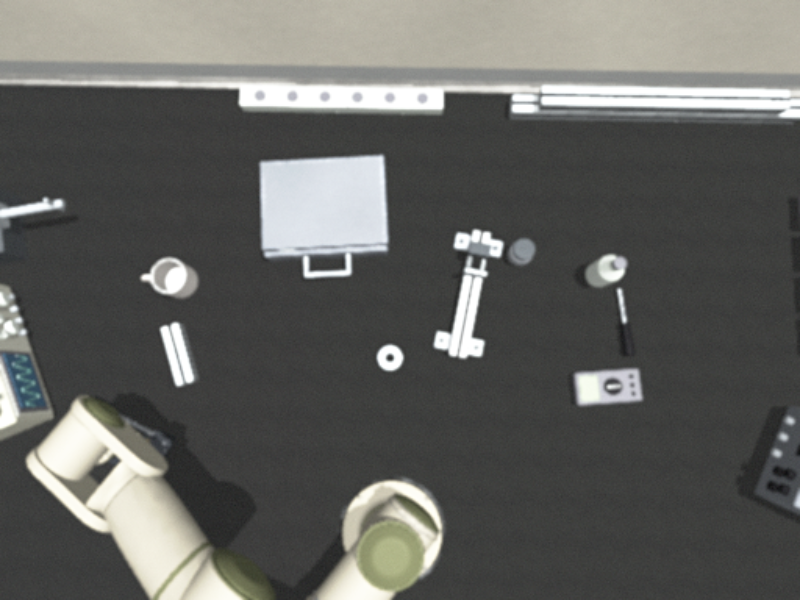

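View pics/side0.png

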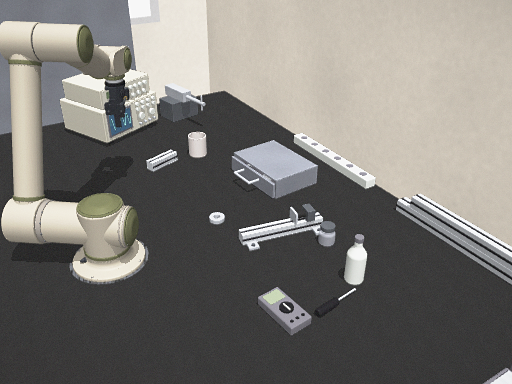

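The top view (800x600 scale) shows the cabinet at (260–388, 155–258) and the handle bar at about (305–350, 274). The rail runs from (458, 355) to (480, 240), with the stop at about (477, 262) and the collar at (390, 358). In the side view the drawer is almost shut.

```bash
cat >h.py <<'E'
import numpy as np,cv2
from cell import ctrl
def cloud(d,c):
    v,u=np.mgrid[:d.shape[0],:d.shape[1]]
    P=np.dstack([(u-c["cx"])/c["fx"]*d,(v-c["cy"])/c["fy"]*d,d])
    W=P@np.array(c["rotation"]).T+c["position"]; W[d<=0]=np.nan
    return W
def ray(u,v,z,c):
    r=np.array(c["rotation"])@[(u-c["cx"])/c["fx"],(v-c["cy"])/c["fy"],1]
    p=np.array(c["position"]);return p+r*(z-p[2])/r[2]
def rect(p):
    (c,s,a)=cv2.minAreaRect((p*1000).astype(np.float32));return np.round(c,1),np.round(s,1),round(a,2)
E
python3 - <<'E'
from h import *
d=np.load("pics/top0.npy");c=ctrl.get_calibration("top");W=cloud(d,c)
im=cv2.imread("pics/top0.png")
def sel(u0,u1,v0,v1,z0,z1):
    s=1/1.5625;w=W[int(v0*s):int(v1*s),int(u0*s):int(u1*s)].reshape(-1,3)
    return w[(w[:,2]>z0)&(w[:,2]<z1)]
for nm,b in dict(cabtop=(250,400,145,270,.072,.09),front=(250,400,235,270,.055,.072),handle=(290,365,262,285,.03,.07),rail=(440,500,265,350,.033,.05),stopz=(450,495,225,275,.07,.1),collar=(370,410,340,375,.008,.03)).items():
    p=sel(*b);print(nm,len(p),p.mean(0).round(4) if len(p) else'', rect(p[:,:2]) if len(p)>4 else '')
# ray of the handle bar
g=cv2.cvtColor(im,cv2.COLOR_BGR2GRAY)
print(g[166:180,190:230:3])
for q in((305,274),(350,273)):print(ray(q[0]/1.5625,q[1]/1.5625,.045,c))
print(W[170:180,209,:].round(3))
E
```

```text
cabtop 4397 [0.7486 0.1769 0.0792] (array([747.5, 177.4]), array([219.1, 290.3]), 4.24)
front 304 [0.6375 0.1673 0.0644] (array([638.2, 169.8]), array([ 59.7, 287.1]), 2.25)
handle 115 [0.5916 0.1684 0.0484] (array([597.3, 167.6]), array([ 34.7, 108.2]), 0.87)
rail 547 [ 0.5055 -0.1619  0.0399] (array([ 516.9, -162. ]), array([ 44.8, 209.9]), 79.58)
stopz 205 [ 0.6299 -0.1845  0.0795] (array([ 625.2, -184.3]), array([49.8, 75.5]), 79.1)
collar 148 [0.3953 0.014  0.0157] (array([395.1,  21.3]), array([55.2, 68. ]), 10.0)
[[ 68 118 255  62  61  62  58  60  59  58  83 254  64  66]
 [ 61 112 254  58  61  63  60  64  61  59  79 254  62  58]
 [ 57 105 254  59  64  66  63  60  57  62  82 254  60  65]
 [ 61  98 254  60  61  65  62  61  62  55  78 253  59  63]
 [ 61  91 254  57  65  61  61  61  58  58  71 253  62  60]
 [ 58  87 254  55  52  55  54  57  57  65  75 254  57  62]
 [ 63  80 250  57  69  69  75  78  92 111 130 254  60  61]
 [ 59  77 246 119 158 156 168 175 192 215 231 255  62  63]
 [ 64  81 253 223 249 247 247 249 254 255 255 255  65  59]
 [ 59  75 255 255 255 255 254 254 254 253 252 219  57  61]
 [ 60  65 254 254 241 228 215 202 196 192 181 132  61  59]
 [ 64  54 190 192 153 127 111 102  99  93  86  68  60  63]
 [ 64  49  93  94  71  58  62  53  55  54  51  61  61  67]
 [ 62  56  53  53  49  52  60  57  61  61  60  62  61  66]]
[0.58266902 0.21598234 0.045     ]
[0.58739202 0.11006425 0.045     ]
[[ 0.611  0.171  0.002]
 [ 0.608  0.171  0.001]
 [ 0.605  0.172 -0.004]
 [ 0.601  0.171 -0.004]
 [ 0.589  0.165  0.047]
 [ 0.585  0.165  0.045]
 [ 0.589  0.17   0.001]
 [ 0.586  0.171 -0.005]
 [ 0.581  0.171 -0.003]
 [ 0.578  0.171 -0.004]]
```

```bash
cat >>h.py <<'E'
def plan(p,yaw):
    """tool-z turn (deg) so tool y points along yaw (mod 180), and shift in tool axes AFTER the turn"""
    s=ctrl.read_state();R=s["eef_rot"];a=np.degrees(np.arctan2(R[1,1],R[0,1]))
    t=(a-yaw+90)%180-90
    from scipy.spatial.transform import Rotation as Ro
    R2=R@Ro.from_rotvec([0,0,np.radians(t)]).as_matrix()
    print("pos",s["tool_pos"].round(4),"yaw",a.round(2),"tilt",(R[:2,2]).round(4),"turn z",t.round(2),"shift",(R2.T@(np.array(p)-s["tool_pos"])).round(4),"q",s["q"].round(1),"F",s["wrist_force"].round(1),"gap",round(s["finger_gap"],3),"t",round(s["time"],2))
E
python3 - <<'E'
from h import *
c=ctrl.get_calibration("top");g=cv2.cvtColor(cv2.imread("pics/top0.png"),cv2.COLOR_BGR2GRAY).astype(float)
us=np.arange(198,222);P=[]
for u in us:
    w=np.clip(g[171:181,u]-70,0,None);P.append(ray(u,(w*np.arange(171,181)).sum()/w.sum(),.045,c)[:2])
P=np.array(P);k=np.polyfit(P[:,1],P[:,0],1);print("bar x=",k,"yaw",np.degrees(np.arctan(-k[0])))
# posts: columns at row 170
for u in (190,235):pass
r=g[168,185:235];print([(185+i,int(x)) for i,x in enumerate(r) if x>90])
W=cloud(np.load("pics/top0.npy"),c)
m=(W[...,2]>.07)&(W[...,2]<.09)&(W[...,0]>.6)&(W[...,1]>0)&(W[...,1]<.35)
# back edge & sides
vs,us=np.where(m);
back=[(u,vs[us==u].min()) for u in range(172,242)]
B=np.array([ray(u,v-.5,.08,c)[:2] for u,v in back]);kb=np.polyfit(B[:,1],B[:,0],1);print("back",kb,np.degrees(np.arctan(-kb[0])))
sd=[[ray(us[vs==v].min()-.5,v,.08,c)[:2],ray(us[vs==v].max()+.5,v,.08,c)[:2]] for v in range(105,150)]
sd=np.array(sd)
for i in(0,1):
    k=np.polyfit(sd[:,i,0],sd[:,i,1],1);print("side y=",k,np.degrees(np.arctan(k[0])))
plan([k[0],0,0],2.5) if 0 else None
# rail edges
m=(W[...,2]>.03)&(W[...,2]<.05)&(W[...,0]>.44)&(W[...,0]<.57)&(W[...,1]<-.08)&(W[...,1]>-.3)
p=W[m];k=np.polyfit(p[:,0],p[:,1],1);print("rail",k,np.degrees(np.arctan(k[0])),p[:,1].min())
E
```

```text
bar x= [-0.07225936  0.59813519] yaw 4.1329730739736865
[(193, 105), (194, 215), (195, 255), (196, 254), (197, 189), (198, 99), (221, 185), (222, 254), (223, 254), (224, 198), (225, 100)]
back [-0.07266374  0.86819582] 4.156021460077619
side y= [0.065188   0.27367994] 3.729720254155366
side y= [ 0.07171602 -0.02184246] 4.102002531088972
rail [-0.18617911 -0.06789833] -10.546526574327427 -0.19186394005411203
```

```bash
python3 -m inch '0 0 10.2 0 0 0 1;0 0 10.2 0 0 0 1;0 0 10.2 0 0 0 1;0 0 10.2 0 0 0 0;0 0 10.2 0 0 0 0;0 0 9.8 0 0 0 -0.4'
python3 -c "
from h import *
plan([.586,.165,.18],4.1)"
```

```text
time: 0.85
tool_pos: [0.233, 0.498, 0.2226]
eef_rot: [[-0.066, 0.998, -0.001], [0.998, 0.066, -0.001], [-0.001, -0.001, -1.0]]
wrist_force: [-0.7, -0.1, -0.3]
finger_gap: 0.686
pos [0.233  0.498  0.2226] yaw 3.79 tilt [-0.0006 -0.0007] turn z -0.31 shift [-0.3573  0.3283  0.0426] q [52.6 21.8 74.4  0.  83.9 48.8] F [-0.7 -0.1 -0.3] gap 0.686 t 0.85
```

```bash
python3 -m inch '0 0 0 -0.04 0.037 0.0 -0.4;0 0 0 -0.04 0.037 0.0 -0.4;0 0 0 -0.04 0.037 0.0 -0.4;0 0 0 -0.04 0.037 0.0 -0.4;0 0 0 -0.04 0.037 0.0 -0.4;0 0 0 -0.04 0.037 0.0 -0.4;0 0 0 -0.04 0.037 0.0 -0.4;0 0 0 -0.04 0.037 0.01 -0.4;0 0 0 -0.037 0.032 0.032 -0.4;0 0 0 0 0 0 -0.4;0 0 -0.3 0 0 0 -0.4'
python3 - <<'E'
from h import *
plan([.586,.165,.18],4.1)
c=ctrl.get_calibration("wrist");im,d=ctrl.capture("wrist");cv2.imwrite("pics/w1.png",im);np.save("pics/w1.npy",d)
print(c)
W=cloud(d,c);m=(W[...,2]>.03)&(W[...,2]<.06)&(W[...,0]<.61)&(W[...,0]>.55);p=W[m];print(len(p),rect(p[:,:2]) if len(p) else'')
E
```

```text
time: 2.22
tool_pos: [0.5856, 0.166, 0.1811]
eef_rot: [[-0.077, 0.997, -0.0], [0.997, 0.077, 0.0], [0.0, -0.0, -1.0]]
wrist_force: [0.0, 0.0, -0.5]
finger_gap: 0.299
pos [0.5856 0.166  0.1811] yaw 4.44 tilt [-0.0004  0.0003] turn z 0.34 shift [-0.0011  0.0004  0.0011] q [ 4.7 29.5 68.5  0.  82.   0.3] F [ 0.   0.  -0.5] gap 0.299 t 2.23
{'fx': 277.23381648663906, 'fy': 277.23381648663906, 'cx': 257.95922803279285, 'cy': 196.08235820883763, 'position': array([0.58006971, 0.24038518, 0.34311449]), 'rotation': array([[ 0.99694064,  0.07462343,  0.02325299],
       [ 0.07815413, -0.95602524, -0.28267944],
       [ 0.00113594,  0.28363194, -0.95893255]])}
1132 (array([598.6, 167.9]), array([ 29.4, 109.5]), 4.36)
```

View pics/w1.png

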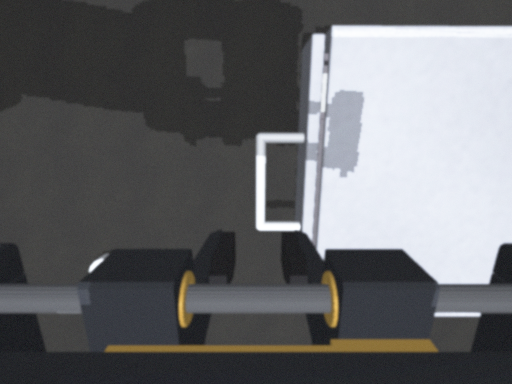

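The wrist view shows the handle bar as a vertical line at column ~261, rows 136–228. The fingers are at columns 220 and 295.

```bash
python3 - <<'E'
from h import *
c=ctrl.get_calibration("wrist");g=cv2.imread("pics/w1.png",0).astype(float)
P=[]
for v in range(145,222,4):
    w=np.clip(g[v,250:275]-110,0,None);P.append(ray((w*np.arange(250,275)).sum()/w.sum(),v,.047,c)[:2])
P=np.array(P);k=np.polyfit(P[:,1],P[:,0],1);print(k,np.degrees(np.arctan(-k[0])),np.polyval(k,.166))
for v in(133,230):print(ray(261,v,.047,c))
plan([np.polyval(k,.165),.165,.047],4.1)
E
```

```text
[-0.08079007  0.60226605] 4.618898271024887 0.5888548999597965
[0.58506305 0.22220132 0.047     ]
[0.59410641 0.11282812 0.047     ]
pos [0.5855 0.1665 0.1817] yaw 4.5 tilt [0.0007 0.0003] turn z 0.4 shift [-0.0018  0.0032  0.1347] q [ 4.7 29.4 68.5  0.  82.   0.2] F [ 0.3 -0.2  0.2] gap 0.299 t 2.27
```

```bash
python3 -m inch '0 0 0 0 0.003 0.04 -0.4;0 0 0 0 0 0.04 -0.4;0 0 0 0 0 0.025 -0.4;0 0 0 0 0 0.015 -0.4;0 0 0 0 0 0.013 -0.4;0 0 0 0 0 0 -0.4;0 0 0 0 0 0 -1;0 0 0 0 0 0 -1;0 0 0 0 0 0 -1;0 0 0 0 0 0 -1' 30
```

```text
time: 3.52
tool_pos: [0.589, 0.1658, 0.0481]
eef_rot: [[-0.077, 0.997, 0.0], [0.997, 0.077, 0.0], [-0.0, 0.0, -1.0]]
wrist_force: [-0.1, 0.4, 0.3]
finger_gap: 0.008
```

The gap of 0.008 means there is no 10 mm bar between the pads, so I'll look.

```bash
python3 - <<'E'
from h import *
im,d=ctrl.capture("wrist");cv2.imwrite("pics/w2.png",im);c=ctrl.get_calibration("wrist")
im2,d2=ctrl.capture("side");cv2.imwrite("pics/s2.png",cv2.resize(im2[120:220,190:340],(600,400)))
a=np.hstack([im[:,100:450],cv2.resize(im2[120:220,190:340],(450,384))]);cv2.imwrite("pics/c2.png",a)
E
```

```text
(no output)
```

View pics/c2.png

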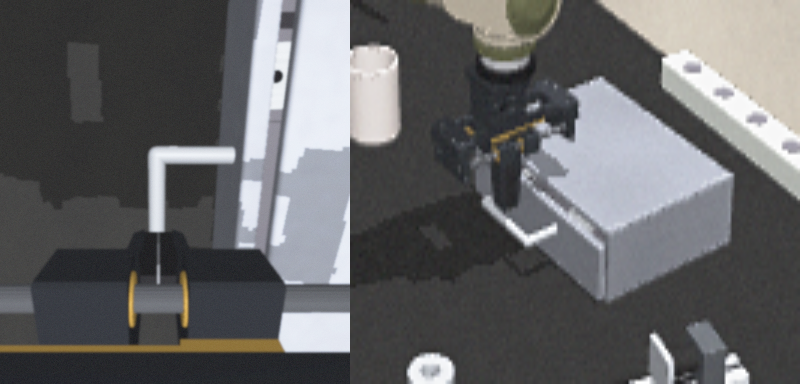

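```bash
python3 - <<'E'
from h import *
c=ctrl.get_calibration("wrist");im,d=ctrl.capture("wrist");W=cloud(d,c)
for v in range(190,300,5):print(v,W[v,252].round(3),W[v,257].round(3),W[v,263].round(3))
plan([0,0,0],4.4)
E
```

```text
190 [0.583 0.196 0.05 ] [0.586 0.197 0.05 ] [0.59  0.196 0.048]
195 [0.584 0.193 0.05 ] [0.587 0.194 0.051] [0.59  0.193 0.048]
200 [0.584 0.19  0.049] [0.587 0.191 0.05 ] [0.591 0.19  0.048]
205 [0.584 0.187 0.049] [0.587 0.188 0.051] [0.591 0.187 0.048]
210 [0.584 0.184 0.05 ] [0.587 0.184 0.05 ] [0.591 0.184 0.048]
215 [0.585 0.18  0.049] [0.588 0.181 0.05 ] [0.591 0.18  0.047]
220 [0.585 0.177 0.049] [0.588 0.178 0.05 ] [0.592 0.177 0.047]
225 [0.585 0.173 0.049] [0.588 0.175 0.051] [0.592 0.174 0.048]
230 [0.585 0.171 0.05 ] [0.588 0.171 0.05 ] [0.592 0.17  0.047]
235 [0.585 0.176 0.069] [0.588 0.176 0.068] [0.591 0.176 0.068]
240 [0.585 0.175 0.074] [0.588 0.176 0.074] [0.591 0.177 0.076]
245 [0.586 0.175 0.08 ] [0.588 0.176 0.081] [0.591 0.176 0.08 ]
250 [0.586 0.176 0.086] [0.588 0.174 0.082] [0.591 0.176 0.086]
255 [0.586 0.175 0.091] [0.588 0.171 0.083] [0.591 0.176 0.092]
260 [0.586 0.176 0.096] [0.589 0.169 0.083] [0.591 0.176 0.096]
265 [0.586 0.176 0.1  ] [0.589 0.166 0.083] [0.591 0.176 0.1  ]
270 [0.586 0.176 0.105] [0.588 0.176 0.104] [0.591 0.176 0.104]
275 [0.586 0.176 0.108] [0.588 0.175 0.106] [0.591 0.176 0.108]
280 [0.586 0.174 0.109] [0.588 0.172 0.107] [0.591 0.174 0.109]
285 [0.585 0.193 0.14 ] [0.587 0.194 0.141] [0.589 0.193 0.141]
290 [0.585 0.193 0.144] [0.587 0.193 0.143] [0.589 0.194 0.144]
295 [0.586 0.193 0.145] [0.587 0.192 0.144] [0.589 0.193 0.145]
pos [0.5889 0.1658 0.048 ] yaw 4.42 tilt [ 0. -0.] turn z 0.02 shift [-0.1201 -0.5999  0.048 ] q [ 4.7 37.5 77.7 -0.  64.8  0.2] F [-0.  -0.4  0.8] gap 0.007 t 3.67
```

```bash
python3 - <<'E'
from h import *
from scipy.spatial.transform import Rotation as Ro
d=np.load("pics/w1.npy")
c=ctrl.get_calibration("wrist");s=ctrl.read_state()
print("cam rel tool", (s["eef_rot"].T@(c["position"]-s["tool_pos"])).round(4), "at w1: z diff",.34311-.1811)
c["position"]=np.array([0.58006971, 0.24038518, 0.34311449])
W=cloud(d,c)
for v in range(225,290,5):print(v,W[v,222].round(3),W[v,295].round(3))
E
```

```text
cam rel tool [ 0.0746  0.0002 -0.162 ] at w1: z diff 0.16201000000000002
225 [0.544 0.095 0.   ] [0.632 0.123 0.05 ]
230 [0.544 0.089 0.001] [0.606 0.179 0.197]
235 [0.565 0.174 0.201] [0.606 0.178 0.201]
240 [0.566 0.175 0.208] [0.605 0.178 0.208]
245 [0.567 0.175 0.214] [0.604 0.177 0.213]
250 [0.568 0.175 0.219] [0.604 0.177 0.218]
255 [0.568 0.175 0.224] [0.603 0.177 0.224]
260 [0.569 0.175 0.229] [0.602 0.178 0.229]
265 [0.569 0.175 0.234] [0.602 0.177 0.233]
270 [0.57  0.175 0.237] [0.601 0.177 0.237]
275 [0.57  0.175 0.241] [0.6   0.178 0.243]
280 [0.57  0.173 0.242] [0.601 0.175 0.242]
285 [0.574 0.193 0.274] [0.594 0.195 0.275]
```

The depth puts the fingertips about 17 mm above the reported TCP rather than 19 mm below it, so the reported z is about 36 mm too low along the tool. The fingers closed above the bar. I'll open and go 25 mm lower, which is safe on either reading.

```bash
python3 -m inch '0 0 0 0 0 0 -0.4;0 0 0 0 0 0 -0.4;0 0 0 0 0 0.01 -0.4;0 0 0 0 0 0.01 -0.4;0 0 0 0 0 0.005 -0.4;0 0 0 0 0 0 -0.4'
python3 - <<'E'
from h import *
c=ctrl.get_calibration("wrist");im,d=ctrl.capture("wrist");W=cloud(d,c)
for u in(222,295):
  for v in range(226,240,2):print(u,v,W[v,u].round(3))
c=ctrl.get_calibration("side");im,d=ctrl.capture("side");cv2.imwrite("pics/s3.png",cv2.resize(im[130:200,220:310],(720,560),interpolation=cv2.INTER_CUBIC))
E
```

```text
time: 4.42
tool_pos: [0.5887, 0.1658, 0.0223]
eef_rot: [[-0.077, 0.997, -0.001], [0.997, 0.077, -0.0], [0.0, -0.001, -1.0]]
wrist_force: [0.8, -0.2, 0.4]
finger_gap: 0.3
222 226 [0.564 0.162 0.   ]
222 228 [ 0.564  0.16  -0.   ]
222 230 [0.564 0.159 0.001]
222 232 [0.568 0.175 0.039]
222 234 [0.568 0.174 0.041]
222 236 [0.569 0.174 0.044]
222 238 [0.569 0.174 0.047]
295 226 [ 0.616  0.165 -0.001]
295 228 [0.616 0.164 0.   ]
295 230 [0.609 0.179 0.039]
295 232 [0.609 0.178 0.041]
295 234 [0.609 0.178 0.043]
295 236 [0.609 0.177 0.044]
295 238 [0.608 0.178 0.048]
```

View pics/s3.png

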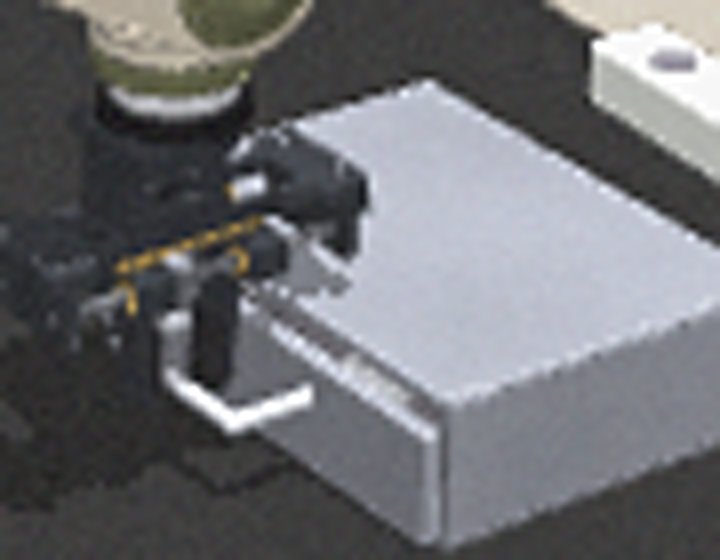

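Confirmed: the tips are at z≈0.038 while tool_pos reads 0.022, so true z = reported + 0.036. I'll go slightly lower and grip.

```bash
python3 -m inch '0 0 0 0 0 0.007 -0.4;0 0 0 0 0 0 -0.4;0 0 0 0 0 0 -1;0 0 0 0 0 0 -1;0 0 0 0 0 0 -1;0 0 0 0 0 0 -1' 30
```

```text
time: 5.28
tool_pos: [0.5888, 0.1658, 0.016]
eef_rot: [[-0.077, 0.997, -0.0], [0.997, 0.077, -0.0], [-0.0, -0.0, -1.0]]
wrist_force: [-1.6, 0.1, 1.2]
finger_gap: 0.1
```

```bash
python3 -m inch '0 0 0 0 -0.01 0 -1;0 0 0 0 -0.02 0 -1;0 0 0 0 -0.025 0 -1;0 0 0 0 -0.025 0 -1;0 0 0 0 -0.025 0 -1;0 0 0 0 -0.02 0 -1;0 0 0 0 -0.015 0 -1;0 0 0 0 0 0 -1'
```

```text
time: 6.28
tool_pos: [0.4476, 0.1553, 0.016]
eef_rot: [[-0.077, 0.997, -0.002], [0.997, 0.077, 0.0], [0.0, -0.002, -1.0]]
wrist_force: [-1.8, 3.9, -0.7]
finger_gap: 0.102
```

```bash
python3 -m inch '0 0 0 0 -0.005 0 -1;0 0 0 0 -0.004 0 -1;0 0 0 0 0 0 -1'; python3 -m inch '0 0 0 0 -0.004 0 -1;0 0 0 0 -0.004 0 -1;0 0 0 0 0 0 -1'
```

```text
time: 6.65
tool_pos: [0.4407, 0.1548, 0.016]
eef_rot: [[-0.077, 0.997, 0.001], [0.997, 0.077, 0.001], [0.001, 0.001, -1.0]]
wrist_force: [-1.6, 4.9, 0.1]
finger_gap: 0.104
time: 7.02
tool_pos: [0.4328, 0.1542, 0.016]
eef_rot: [[-0.077, 0.997, 0.001], [0.997, 0.077, 0.001], [0.001, 0.001, -1.0]]
wrist_force: [-1.4, 5.4, -0.3]
finger_gap: 0.101
```

```bash
python3 -m inch '0 0 0 0 -0.003 0 -1;0 0 0 0 -0.003 0 -1;0 0 0 0 0 0 -1'
```

```text
time: 7.4
tool_pos: [0.427, 0.1537, 0.016]
eef_rot: [[-0.077, 0.997, 0.001], [0.997, 0.077, 0.001], [0.001, 0.001, -1.0]]
wrist_force: [0.1, 6.3, 0.3]
finger_gap: 0.099
```

```bash
python3 -m inch '0 0 0 0.001 -0.002 0 -1;0 0 0 0 -0.002 0 -1;0 0 0 0 0 0 -1'; python3 -m inch '0 0 0 0.0005 -0.002 0 -1;0 0 0 0 -0.002 0 -1;0 0 0 0 0 0 -1'
```

```text
time: 7.78
tool_pos: [0.4226, 0.1535, 0.016]
eef_rot: [[-0.077, 0.997, 0.0], [0.997, 0.077, -0.001], [-0.001, 0.0, -1.0]]
wrist_force: [2.9, -4.9, -0.6]
finger_gap: 0.1
time: 8.15
tool_pos: [0.4204, 0.1534, 0.0161]
eef_rot: [[-0.077, 0.997, 0.004], [0.997, 0.077, -0.001], [-0.001, 0.004, -1.0]]
wrist_force: [8.6, -8.2, -6.4]
finger_gap: 0.103
```

```bash
python3 -m inch '0 0 0 -0.001 -0.002 0 -1;0 0 0 0 -0.001 0 -1;0 0 0 0 0 0 -1'
```

```text
time: 8.52
tool_pos: [0.4206, 0.1533, 0.0162]
eef_rot: [[-0.076, 0.997, 0.011], [0.997, 0.076, 0.002], [0.001, 0.011, -1.0]]
wrist_force: [20.2, 1.7, -18.8]
finger_gap: 0.099
```

At the stop: travel was 0.168 and the force rose to 20 N with no movement. I'll release, rise and look into the drawer.

```bash
python3 -m inch '0 0 0 0 0.004 0 -1;0 0 0 0 0 0 -0.5;0 0 0 0 0 0 -0.5;0 0 0 0 0 -0.03 -0.5;0 0 0 0 0 -0.06 -0.5;0 0 0 0 0 -0.06 0.5;0 0 0 0.02 0.045 -0.03 1;0 0 0 0 0.045 0 1;0 0 0 0 0.035 0 1;0 0 0 0 0 0 1;0 0 0 0 0 0 1'
python3 - <<'E'
from h import *
plan([.54,.16,.2],4.4)
c=ctrl.get_calibration("wrist");im,d=ctrl.capture("wrist");cv2.imwrite("pics/w4.png",im);np.save("pics/w4.npy",d);np.save("pics/w4c.npy",c,allow_pickle=True)
E
```

```text
time: 9.9
tool_pos: [0.5414, 0.1828, 0.1957]
eef_rot: [[-0.077, 0.997, -0.001], [0.997, 0.077, -0.0], [0.0, -0.001, -1.0]]
wrist_force: [-0.5, -1.1, -0.9]
finger_gap: 0.911
pos [0.5414 0.1828 0.1957] yaw 4.43 tilt [-0.0014 -0.0001] turn z 0.03 shift [-0.0226 -0.0032 -0.0043] q [ 6.8 25.2 73.5  0.  81.4  2.4] F [-0.5 -1.1 -0.9] gap 0.911 t 9.9
```

View pics/w4.png

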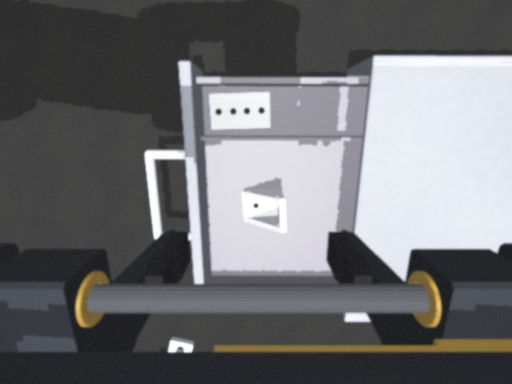

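The wrist view shows the plate at (240, 110) in the narrow compartment and the bracket at (243–288, 190–232). Its leg is on the right, towards the cabinet's back, and it is turned clockwise by some angle.

```bash
python3 - <<'E'
from h import *
c=np.load("pics/w4c.npy",allow_pickle=True).item();d=np.load("pics/w4.npy");W=cloud(d,c)
S=W[180:245,230:300]
z=S[...,2]
np.set_printoptions(linewidth=220)
print((z[::3,::3]*1000).round(0).astype(int))
for lo,hi in((.053,.075),(.024,.075),(.016,.022)):
    p=S[(z>lo)&(z<hi)];print(lo,len(p),p.mean(0).round(4),rect(p[:,:2]))
g=cv2.imread("pics/w4.png",0);print(g[180:245:4,235:295:4])
E
```

```text
[[                  14                   14                   13                   13                   13                   12                   13                   13                   13                   14
                    13                   13                   14                   14                   13                   13                   12                   14                   14                   13
                    14                   13                   13                   13]
 [                  12                   14                   14                   14                   14                   11                   14                   13                   14                   13
                    14                   13                   13                   13                   13                   13                   14                   13                   14                   14
                    13                   13                   14                   13]
 [                  14                   14                   13              
[... 10827 characters left out ...]
 225 222]
 [224 223 253 255 255 233 255 255 255 255 248 243 255 225 222]
 [223 223 250 255 255 255 255 249 240 238 236 234 255 224 222]
 [222 223 242 254 244 219 209 197 187 178 170 221 255 225 224]
 [222 223 229 250 246 221 169 155 153 154 152 215 255 229 221]
 [221 223 223 221 228 243 249 248 229 176 161 221 255 231 221]
 [222 222 222 221 222 222 221 228 239 248 249 245 255 234 221]
 [221 221 223 221 222 220 223 222 222 222 223 240 253 228 220]
 [221 221 220 222 222 221 221 220 221 220 221 222 222 221 221]
 [219 220 222 220 220 221 219 220 220 221 221 221 221 221 221]
 [220 220 220 219 219 219 221 219 221 220 222 219 222 218 219]]<stdin>:6: RuntimeWarning: invalid value encountered in cast
```

Bracket origin is about (0.5497, 0.1462), yaw about 9.2°; the grip point is (0.5556, 0.1472). I'll turn the jaws across the webs.

```bash
python3 -m inch '0 0 10.6 0 0 0 0.5;0 0 10.6 0 0 0 0.5;0 0 10.6 0 0 0 0.5;0 0 10.6 0 0 0 0.5;0 0 10.6 0 0 0 0.5;0 0 10.6 0 0 0 0.5;0 0 10.6 0 0 0 0.5;0 0 10.6 0 0 0 0.5;0 0 0.4 0 0 0 0.5;0 0 0 0 0 0 0.5'
python3 -c "
from h import *
plan([.5556,.1472,.007],-80.8)"
```

```text
time: 11.2
tool_pos: [0.542, 0.1828, 0.1962]
eef_rot: [[0.987, 0.164, 0.0], [0.164, -0.987, 0.0], [0.0, -0.0, -1.0]]
wrist_force: [0.8, -0.4, 0.7]
finger_gap: 0.75
pos [0.542  0.1828 0.1962] yaw -80.58 tilt [0.0001 0.    ] turn z 0.22 shift [0.0077 0.0373 0.1892] q [ 6.8 25.2 73.4  0.  81.4 87.4] F [ 0.8 -0.4  0.7] gap 0.75 t 11.2
```

```bash
python3 -m inch '0 0 0.2 0.008 0.037 0 0.5;0 0 0 0 0 0.05 0.5;0 0 0 0 0 0.05 0.5;0 0 0 0 0 0.02 0.5;0 0 0 0 0 0 0.5;0 0 0 0 0 0 0.5'
python3 - <<'E'
from h import *
c=ctrl.get_calibration("wrist");im,d=ctrl.capture("wrist");W=cloud(d,c);cv2.imwrite("pics/w5.png",im)
s=ctrl.read_state();L=(W-s["tool_pos"])@s["eef_rot"]
m=(W[...,2]>.056)&(W[...,2]<.069)&(abs(L[...,0])<.05)&(abs(L[...,1])<.05)
print(m.sum(),"leg top in tool xy",rect(L[m][:,:2]))
plan([.5556,.1472,.007],-80.8)
E
```

```text
time: 11.95
tool_pos: [0.5569, 0.1476, 0.0772]
eef_rot: [[0.987, 0.158, 0.002], [0.158, -0.987, 0.0], [0.002, 0.0, -1.0]]
wrist_force: [-0.1, 0.0, -0.1]
finger_gap: 0.749
803 leg top in tool xy (array([11.3,  0.4]), array([39.9, 14.1]), 89.94)
pos [0.5569 0.1476 0.0773] yaw -80.93 tilt [0.0024 0.0001] turn z -0.13 shift [-0.0016  0.0002  0.0703] q [ 3.1 32.4 82.3  0.  65.1 84. ] F [0.1 0.8 0.3] gap 0.751 t 12.0
```

Leg edges are aligned to 0.1°, the lateral offset is 0.4 mm and the outer face is 18.4 mm ahead. Descend, grip, lift.

```bash
python3 -m inch '0 0 0 -0.0005 0 0.03 0.5;0 0 0 0 0 0.02 0.5;0 0 0 0 0 0.012 0.5;0 0 0 0 0 0.008 0.5;0 0 0 0 0 0 0.5;0 0 0 0 0 0 -1;0 0 0 0 0 0 -1;0 0 0 0 0 0 -1;0 0 0 0 0 0 -1;0 0 0 0 0 0 -1' 35
```

```text
time: 13.25
tool_pos: [0.556, 0.1474, 0.0063]
eef_rot: [[0.988, 0.157, 0.001], [0.157, -0.988, -0.0], [0.001, 0.0, -1.0]]
wrist_force: [-0.9, -0.9, 4.7]
finger_gap: 0.451
```

```bash
python3 -m inch '0 0 0 0 0 -0.01 -1;0 0 0 0 0 -0.03 -1;0 0 0 0 0 -0.04 -1;0 0 0 0 0 -0.045 -1;0 0 9.8 0 0 0 -1;0 0 9.8 0 0 0 -1;0 0 0 0 0 0 -1'
python3 -c "
from h import *
plan([.50,-.161,.13],-100.5)"
```

```text
time: 14.12
tool_pos: [0.5556, 0.1475, 0.1312]
eef_rot: [[0.983, -0.182, -0.0], [-0.182, -0.983, 0.0], [-0.0, -0.0, -1.0]]
wrist_force: [-0.6, -0.4, -1.0]
finger_gap: 0.453
pos [0.5556 0.1475 0.1312] yaw -100.49 tilt [-0.0001  0.0001] turn z 0.01 shift [0.0015 0.3135 0.0012] q [  3.1  28.8  78.6   0.   72.5 103.6] F [-0.6 -0.4 -1. ] gap 0.453 t 14.12
```

```bash
python3 -m inch '0 0 0 0 0.025 0 -1;0 0 0 0 0.04 0 -1;0 0 0 0 0.045 0 -1;0 0 0 0 0.045 0 -1;0 0 0 0 0.045 0 -1;0 0 0 0 0.045 0 -1;0 0 0 0 0.04 0 -1;0 0 0 0 0.028 0 -1;0 0 0 0 0 0 -1;0 0 0 0 0 0 -1'
python3 - <<'E'
from h import *
plan([.50,-.161,.13],-100.5)
s=ctrl.read_state();c=ctrl.get_calibration("wrist");im,d=ctrl.capture("wrist");W=cloud(d,c);cv2.imwrite("pics/w6.png",im);np.save("pics/w6.npy",W)
L=(W-s["tool_pos"])@s["eef_rot"]
m=(W[...,2]>.034)&(W[...,2]<.046)&(abs(L[...,1])<.06);p=W[m];print(m.sum(),rect(p[:,:2]),rect(L[m][:,:2]))
m=(W[...,2]>.076)&(W[...,2]<.088)&(L[...,0]>.03)&(abs(L[...,1])<.06);print(m.sum(),rect(W[m][:,:2]),"tool:",rect(L[m][:,:2]),L[m][:,0].min())
# held bracket: leg top seen
m=(L[...,2]<-.01)&(L[...,2]>-.07)&(abs(L[...,0])<.03)&(abs(L[...,1])<.03);print(m.sum(), rect(L[m][:,:2]) if m.sum()>4 else '')
E
```

```text
time: 15.38
tool_pos: [0.4983, -0.1594, 0.1309]
eef_rot: [[0.983, -0.182, -0.0], [-0.182, -0.983, 0.0], [-0.0, -0.0, -1.0]]
wrist_force: [-0.3, 0.2, -0.4]
finger_gap: 0.447
pos [ 0.4983 -0.1594  0.1309] yaw -100.47 tilt [-0.0002  0.0005] turn z 0.03 shift [0.0019 0.0013 0.0009] q [-30.7  24.2  87.    0.   68.8  69.7] F [-0.3  0.2 -0.4] gap 0.447 t 15.38
5991 (array([ 558.4, -170. ]), array([ 48.7, 155.9]), 79.65) (array([61. , -0.4]), array([ 48.7, 155.9]), 89.88)
2130 (array([ 616. , -180.4]), array([50.1, 52.5]), 79.61) tool: (array([119.5,  -0.7]), array([50.1, 52.5]), 89.93) 0.09324084456002188
8275 (array([-4.2, -0. ]), array([46.8, 60. ]), 0.05)
```

View pics/w6.png

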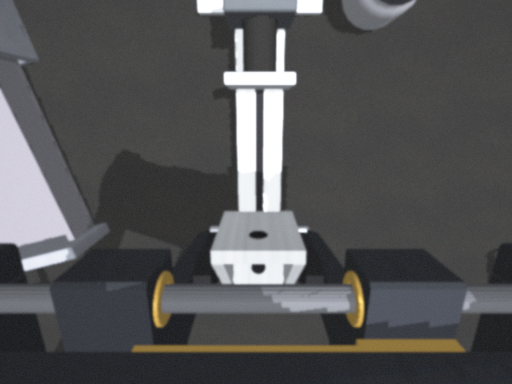

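The wrist view shows the bracket at (258, 245) upright in the jaws, the rail running straight ahead at columns 236–284 and the stop plate at row 78. The rail is aligned to 0.1°, and the leg-to-stop gap is about 75 mm.

```bash
python3 -m inch '0 0 0 0.03 -0.0005 0 -1;0 0 0 0.03 0 0.03 -1;0 0 0 0 0 0.03 -1;0 0 0 0 0 0.02 -1;0 0 0 0 0 0.01 -1;0 0 0 0 0 0.003 -1;0 0 0 0 0 0 -1;0 0 0 0 0 0 -1'
python3 - <<'E'
from h import *
plan([.55,-.17,.0333],-100.5)
s=ctrl.read_state();c=ctrl.get_calibration("wrist");im,d=ctrl.capture("wrist");W=cloud(d,c)
L=(W-s["tool_pos"])@s["eef_rot"]
m=(W[...,2]>.076)&(W[...,2]<.088)&(L[...,0]>.023)&(L[...,0]<.045)&(abs(L[...,1])<.06);print(m.sum(),"stop tool:",rect(L[m][:,:2]))
m=(W[...,2]>.084)&(W[...,2]<.1)&(abs(L[...,0])<.022)&(abs(L[...,1])<.0195);p=W[m];print(m.sum(),"bracket top z",np.median(p[:,2]),L[m][:,0].min(),L[m][:,0].max())
E
```

```text
time: 16.42
tool_pos: [0.5577, -0.1709, 0.0387]
eef_rot: [[0.983, -0.184, 0.001], [-0.183, -0.983, -0.001], [0.001, 0.0, -1.0]]
wrist_force: [0.3, 0.6, -0.5]
finger_gap: 0.445
pos [ 0.5577 -0.1709  0.0387] yaw -100.57 tilt [ 0.0012 -0.0007] turn z -0.07 shift [-0.0078  0.0006  0.0054] q [-28.7  35.9  83.3   0.   60.8  71.9] F [ 0.3  0.6 -0.5] gap 0.445 t 16.43
2305 stop tool: (array([38.8, -1. ]), array([11.7, 49.7]), 0.11)
2413 bracket top z 0.09466601033734195 0.00026496973754928363 0.01904838139327278
```

```bash
python3 -m inch '0 0 0 0 -0.0005 0.003 -1;0 0 0 0 0 0.001 -1;0 0 0 0 0 0 -1';python3 -m inch '0 0 0 0 0 0.001 -1;0 0 0 0 0 0 -1'
```

```text
time: 16.85
tool_pos: [0.5574, -0.1702, 0.0338]
eef_rot: [[0.983, -0.184, -0.0], [-0.184, -0.983, 0.0], [-0.0, -0.0, -1.0]]
wrist_force: [-0.9, -0.1, -0.6]
finger_gap: 0.449
time: 17.1
tool_pos: [0.5576, -0.1703, 0.0333]
eef_rot: [[0.983, -0.184, 0.0], [-0.184, -0.983, -0.0], [0.0, 0.0, -1.0]]
wrist_force: [-0.8, 1.1, 3.2]
finger_gap: 0.448
```

```bash
python3 -m inch '0 0 -0.2 0 0 0 -1;0 0 0 0.005 0 0 -1;0 0 0 0.005 0 0 -1;0 0 0 0.003 0 0 -1;0 0 0 0 0 0 -1';python3 -m inch '0 0 0 0.002 0 0 -1;0 0 0 0 0 0 -1'
```

```text
time: 17.73
tool_pos: [0.5703, -0.1726, 0.0333]
eef_rot: [[0.984, -0.18, -0.0], [-0.18, -0.984, -0.0], [-0.0, 0.0, -1.0]]
wrist_force: [-3.1, 0.3, 6.1]
finger_gap: 0.45
time: 17.98
tool_pos: [0.572, -0.1729, 0.0333]
eef_rot: [[0.984, -0.18, -0.001], [-0.18, -0.984, -0.0], [-0.001, 0.0, -1.0]]
wrist_force: [-2.9, -0.4, 6.7]
finger_gap: 0.449
```

```bash
python3 -m inch '0 0 0 0.002 0 0 -1;0 0 0 0 0 0 -1';python3 -m inch '0 0 0 0.002 0 0 -1;0 0 0 0 0 0 -1'
```

```text
time: 18.23
tool_pos: [0.5734, -0.1731, 0.0333]
eef_rot: [[0.984, -0.18, -0.002], [-0.18, -0.984, 0.0], [-0.002, -0.0, -1.0]]
wrist_force: [-6.4, 1.3, 7.8]
finger_gap: 0.447
time: 18.48
tool_pos: [0.5747, -0.1734, 0.0333]
eef_rot: [[0.984, -0.18, -0.004], [-0.18, -0.984, 0.001], [-0.004, -0.0, -1.0]]
wrist_force: [-9.3, 1.4, 10.7]
finger_gap: 0.445
```

The wrist force includes rail friction because of the downforce, so I'll ease that off and press further.

```bash
python3 -m inch '0 0 0 0.001 0 -0.0005 -1;0 0 0 0 0 0 -1';python3 -m inch '0 0 0 0.0015 0 -0.0004 -1;0 0 0 0 0 0 -1;0 0 0 0 0 0 -1'; python3 -c "
from h import *
for i in range(4):
  s=ctrl.read_state();print(s['tool_pos'].round(4),s['wrist_force'].round(2),(s['eef_rot'].T@s['wrist_force']).round(2),s['wrist_torque'].round(2),s['eef_rot'][:,2].round(4))"
```

```text
time: 18.73
tool_pos: [0.5754, -0.1735, 0.0333]
eef_rot: [[0.984, -0.18, -0.004], [-0.18, -0.984, 0.001], [-0.004, -0.0, -1.0]]
wrist_force: [-10.5, 0.9, 7.1]
finger_gap: 0.446
time: 19.1
tool_pos: [0.5765, -0.1737, 0.0333]
eef_rot: [[0.984, -0.18, -0.005], [-0.18, -0.984, 0.002], [-0.006, -0.001, -1.0]]
wrist_force: [-10.5, -0.2, 5.0]
finger_gap: 0.448
[ 0.5765 -0.1737  0.0333] [-10.49  -0.18   5.01] [-10.31   2.07  -4.95] [ 0.1   1.6  -0.15] [-0.0054  0.0015 -1.    ]
[ 0.5765 -0.1737  0.0333] [-10.49  -0.18   5.01] [-10.31   2.07  -4.95] [ 0.1   1.6  -0.15] [-0.0054  0.0015 -1.    ]
[ 0.5765 -0.1737  0.0333] [-10.49  -0.18   5.01] [-10.31   2.07  -4.95] [ 0.1   1.6  -0.15] [-0.0054  0.0015 -1.    ]
[ 0.5765 -0.1737  0.0333] [-10.49  -0.18   5.01] [-10.31   2.07  -4.95] [ 0.1   1.6  -0.15] [-0.0054  0.0015 -1.    ]
```

```bash
python3 -m inch '0 0.3 0 0.0004 0 -0.0003 -1;0 0 0 0 0 0 -1;0 0 0 0 0 0 -1;0 0 0 0 0 0 -1'; python3 - <<'E'
from h import *
s=ctrl.read_state();print(s['tool_pos'].round(4),(s['eef_rot'].T@s['wrist_force']).round(2),s['eef_rot'][:,2].round(4),s['time'])
c=ctrl.get_calibration("wrist");im,d=ctrl.capture("wrist");W=cloud(d,c);cv2.imwrite("pics/w7.png",im)
a=np.radians(-10.45);R=np.array([[np.cos(a),-np.sin(a)],[np.sin(a),np.cos(a)]])
for n,w in(("before",np.load("pics/w6.npy")),("now",W)):
    q=(w[...,:2]-[.57,-.173])@R
    m=(w[...,2]>.079)&(w[...,2]<.0865)&(q[...,0]>.012)&(q[...,0]<.04)&(abs(q[...,1])<.024)
    x=q[m][:,0];print(n,m.sum(),np.percentile(x,[2,25,50,75,98]).round(4))
q=(W[...,:2]-[.57,-.173])@R
m=(abs(q[...,0]-.01)<.02)&(abs(q[...,1])<.018)&(W[...,2]>.0868)&(W[...,2]<.097);print("bracket top",m.sum(),np.percentile(W[m][:,2],[10,50,90]),"face x",np.percentile(q[m][:,0],98))
i2,_=ctrl.capture("side");cv2.imwrite("pics/e.png",np.hstack([im[:,100:450],cv2.resize(i2[180:270,225:330],(448,384),interpolation=cv2.INTER_CUBIC)]))
E
```

```text
time: 19.6
tool_pos: [0.5766, -0.1737, 0.0333]
eef_rot: [[0.984, -0.18, -0.001], [-0.18, -0.984, 0.001], [-0.001, -0.001, -1.0]]
wrist_force: [-10.7, 0.4, 1.9]
finger_gap: 0.453
[ 0.5766 -0.1737  0.0333] [-10.63   1.57  -1.89] [-1.1e-03  9.0e-04 -1.0e+00] 19.6
before 849 [0.0204 0.022  0.024  0.026  0.0279]
now 2645 [0.0144 0.0255 0.0286 0.0315 0.033 ]
bracket top 1434 [0.08806364 0.08998077 0.09082159] face x 0.025178797792144745
```

View pics/e.png

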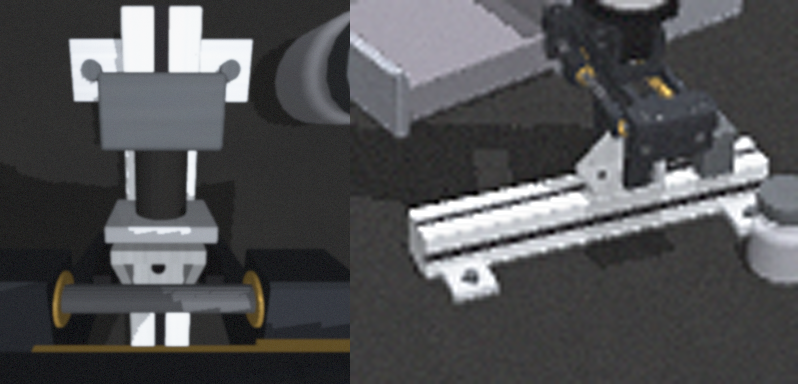

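The final view shows the bracket's leg against the stop plate (columns 105–218) and seated on the rail, with the drawer open behind. Now a quick lateral and steadiness check.

```bash
python3 -m inch '0 0 0 0 0 0 -1;0 0 0 0 0 0 -1;0 0 0 0 0 0 -1;0 0 0 0 0 0 -1'; python3 - <<'E'
from h import *
s=ctrl.read_state();print((s['eef_rot'].T@s['wrist_force']).round(2))
c=ctrl.get_calibration("wrist");im,d=ctrl.capture("wrist");W=cloud(d,c)
a=np.radians(-10.45);R=np.array([[np.cos(a),-np.sin(a)],[np.sin(a),np.cos(a)]])
q=(W[...,:2]-s["tool_pos"][:2])@R;z=W[...,2]
def f(n,m):
    p=q[m];print(n,m.sum(),(np.percentile(p,1,0)*1e3).round(1),(np.percentile(p,99,0)*1e3).round(1),rect(p))
f("plate",(z>.079)&(z<.0865)&(q[...,0]>.019)&(q[...,0]<.03)&(abs(q[...,1])<.035))
f("legtop",(z>.0872)&(z<.0935)&(q[...,0]>.008)&(q[...,0]<.022)&(abs(q[...,1])<.0215))
f("block",(z>.078)&(z<.086)&(q[...,0]>.035)&(q[...,0]<.09)&(abs(q[...,1])<.04))
f("rail behind",(z>.036)&(z<.044)&(q[...,0]>.03)&(abs(q[...,1])<.04))
f("rail front",(z>.036)&(z<.044)&(q[...,0]<-.03)&(abs(q[...,1])<.04))
E
```

```text
time: 20.2
tool_pos: [0.5766, -0.1737, 0.0334]
eef_rot: [[0.984, -0.18, -0.001], [-0.18, -0.984, 0.001], [-0.001, -0.001, -1.0]]
wrist_force: [-9.6, 0.5, 3.2]
finger_gap: 0.452
[-9.48  1.26 -3.16]
plate 2043 [ 19.1 -23.9] [26.5 24.5] (array([22.9,  0.4]), array([ 7.8, 50. ]), 0.02)
legtop 1600 [  8.6 -20.7] [18.6 21.1] (array([13.5,  0. ]), array([42.9, 10.8]), 89.97)
block 9893 [ 59.3 -23.9] [88.6 24.4] (array([73.8,  0.3]), array([50.5, 30.2]), 89.96)
rail behind 5819 [ 32.4 -19.2] [123.1  19.9] (array([76.9,  0.3]), array([93.8, 40.3]), 0.06)
rail front 1856 [-80.7 -18.9] [-54.5  19.9] (array([-67.7,   0.5]), array([40. , 27.6]), 89.86)
```

Everything agrees: lateral offset about 0.4 mm, plate square to the leg, and the push steady at 9.5–10.6 N. Handing in.

```bash
python3 -c "
from cell import ctrl
print(ctrl.finish_job())"
```

```text
the job is handed in; nothing more can be done
None
```

The bracket is standing on the rail against the stop plate. The arm is still gripping it at 35 N and pressing it with about 10 N, ready for you to bolt down. I handed the job in at about 20 s of the 64 s allowed.

**What I did:** I pulled the drawer out until the handle stopped moving, with the force up to 20 N after 0.168 m of travel. I then took the bracket by its webs, set it on the rail, slid it to the stop and pressed. The drawer was left open and the flat plate was not touched.

**Last checks that agreed:**
- **Push:** the force along the rail read 9.5–10.6 N. The stop plate gave about 4.6–5 mm, where 10 N should give 5 mm.
- **Seating:** the bracket's top is 90 mm above the bench, so it sits on the rail. The downward push is only 2–3 N.
- **Alignment:** the bracket is about 0.4 mm off the rail's centre line and about 0.1° off in angle, with its leg flush to the plate.

**Checks that failed or disagreed:**
- **First handle grasp:** it closed on nothing. The reported tool position is about 36 mm lower than where the fingers really are. I measured this with the wrist camera's depth and allowed for it in every later move.
- **Share of the push:** a small part of the measured 10 N is friction on the rail, so the stop itself may see about 9–10 N.
- **Rest of the bench:** I did not re-measure the other objects at the end. No contact with them showed in the forces or pictures.

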